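Fit the filter wheel on its drive

ROBOT

A 6-joint arm with a two-finger parallel gripper is mounted at the origin on the work surface. World frame = base frame: x ahead of the robot, y to its left, z up, the work surface at z = 0. Lengths are in m, angles in rad, forces in N, time in s.
With the tool pointing down it reaches from about 0.225 to 0.875 m from the base axis. Payload 3.4 kg.
Tool frame: the origin (TCP) lies between the finger pads; the fingertips stand 17 mm ahead of it and the grasp point (between the pads) lies 2 mm behind it; y points along the fingers, z is the direction in which the jaws open and shut, and the axes are right-handed (so a half turn about y gives the same grasp; the last joint's range is limited). The gripper opens to 85 mm and grips with 20 to 120 N. Pads are 22 mm wide; open, the fingers measure 114 mm over their backs; the gripper's body (76 mm by 85 mm) begins 54 mm behind the grasp point. The pads swing forward as they close: fully open they stand 13 mm farther back than shut.
Start: joints at [-1.366, 0.276, 1.505, -0, 1.361, -0.121], TCP at [0.184, -0.545, 0.248] pointing down, gripper open.
Joint ranges: [-2.89, 2.89], [-0.75, 2.08], [0.22, 2.7], [-1.18, 4.32], [0.11, 2.71], [-2.7, 2.7]. Speed limits (rad/s): [2.57, 2.57, 3.14, 3.14, 3.14, 3.14].

INTERFACE

Orientations are given as a unit quaternion [w, x, y, z].
In Python, from rig import manip, get_image, camera_model, sign_off, spot_in, silhouettes, spot_point gives the robot as it stands.
- The arm moves only by the tool jog_arm, never from a script. Its argument "targets" is a list of rows, each a list of 3 entries, a list of its own where there are three numbers: the finger opening in m, from 0 to 0.0854, then the shift along the world's x, y, z in m, then the turn about the world's z in rad. In form: [[claw, [x, y, z], spin], ...]. A call has 1 to 10 rows; each row shifts and turns the commanded pose from where the row before left it; what a row does not reach is not made up. A row lasts 1/8 s, in which the tool goes at most 62.5 mm and 10.7 degrees, less where a joint would pass 70% of its speed; a pose out of reach is approached as far as the arm can. A call with a gripper value outside its range is refused whole. The fingers move at their own pace and stop on an object; "force" is the grip in N (left out, the last holds). Time passes only in rows, so rows that do not move let the fingers close. It gives the time, the measured TCP pose, the force and the opening at its end, in the units of the state.
- manip.get_state(): the state, without advancing time (a new reading comes with each control period).
- get_image(name): name is "scene" or "top" or "wrist"; returns (picture, depth): 420x560x3 uint8, red, green, blue; 420x560 float32, m along the optical axis (not along the pixel's ray), 0 where there is no reading.
- camera_model(name): a dict with "mtx" (3x3 intrinsics, pixels), "distortion" ([k1, k2, p1, p2, k3] as OpenCV has them; the pictures are not rectified), "world_from_camera" (4x4, takes a point from camera to world coordinates). Camera axes: x right, y up, looking along -z (the intrinsics and any distortion apply to the point x, -y, -z); pixel columns grow to the right and rows downward; lengths in m; the calibration is good to about 2 mm. A picture is of the moment at which its call begins: read the wrist's pose just before it. camera_model takes no time and is no camera call; for the wrist camera it gives the pose at the moment of the call.
- sign_off(): hands the job in, once; it reports no verdict.
Trained networks look in the newest picture that a camera, given by its name, has taken for a name from the list of things; names that differ only in an ending like _2 or _b are one class to them, and where a whole thing is asked for, a point or a joint stands for the part that bears it (a point fixed in the world has none). Each returns a list of dicts, best first, with "score" (0 to 1); they miss things now and then, are a little off and sometimes report something else, mostly with a low value. They report only what shows in the picture. A call takes as long as a camera call. They do not tell look-alikes from the thing itself.
- spot_in(name, camera): "position" ([column, row] in pixels, amid what is visible of it).
- silhouettes(name, camera): "mask" (420x560 bool, what is visible of it) and "position" ([column, row] in pixels, amid what is visible of it).
- spot_point(name, camera): "position" ([column, row] in pixels: a listed point, or the origin of a listed thing).
The state is a dict: "clock": time; "qpos": joint angles; "qd": joint speeds; "effort": joint torques, N m; "position": TCP position; "ee_rot": TCP orientation; "contact_force": force on the tool from outside, world axes, zero at the start; "moment": the same for the moment, N m; "width": finger opening in m.
Only numpy, scipy, OpenCV 4.12 (cv2) and the standard library are available. Lean on these libraries where they do the work, as an engineer would, in place of code of your own. Each camera call takes 0.05 s, during which the arm holds its last target.

TASK

Lift the filter wheel off its white storage puck by its square hub and lower it over the drive's shaft, turning it under light pressure until its slot drops over the small drive pin and the wheel sits fully home, flat on the flange. Work gently, the shaft runs in fine bearings: never press or knock the wheel on the drive with more than about 3.5 kg of force. Let go of it, and leave the other things on the bench where they are.

Things in the scene. Friction and masses are not known exactly. Their poses are not given: they have to be found in the camera images.
- wheel: filter wheel: black disc, 120 mm diameter, 8 mm thick, about 0.3 kg, six coloured filters near its rim (no openings). At the start it lies flat on the puck. Origin: centre of its underside, z up. A 14 mm bore runs through disc and hub on the axis. A white line on the rim marks its +x, the side of the pin slot.
- grip (a point): middle of the wheel's steel square hub, on the axis, 28 mm above the wheel's underside; axes as the wheel's. The hub is 30 x 30 mm, from 8 to 42 mm above the underside, its faces square to the wheel's x and y: the place to grip.
- slot (a point): centre of the wheel's pin slot at the underside, 26 mm from the axis along the wheel's +x; it goes through the disc, 11 mm long radially, 8.4 mm wide
- puck: white storage puck, fixed, diameter 92 mm, 20 mm tall, flat top; origin: centre of its underside. It carries the wheel at the start. Puck and drive may be on either side of the bench.
- drive: filter wheel drive, fixed: black housing 110 x 110 mm, 46 mm tall; origin: centre of its underside, z up. On it lies an aluminium flange, 66 mm diameter, 6 mm thick, its top 52 mm above the bench, with a central upright shaft and a brass pin. The flange is held by its gearbox and will not turn.
- shaft_tip (a point): top of the central steel shaft, 12 mm diameter, 36 mm above the flange face; its top 8 mm taper to 5 mm diameter
- mark (a point): yellow line on the housing's top, 45 mm from the shaft along the drive's +x. The pin (6 mm diameter, bevelled tip, 9 mm above the flange, 26 mm from the shaft axis) lies anywhere from 0.15 to 1.15 rad counter-clockwise of this line, seen from above; its angle is not reported: look or feel for it.
- seat (a point): centre of the flange's top face on the shaft axis; axes as the drive's. The wheel's origin is here when it is home. While its slot is off the pin, the wheel stands on the pin, 9 mm higher.
- vial: small capped glass vial, 24 mm diameter, 48 mm tall, loose; origin under its centre. Leave it alone.
- lens: lens in a black ring mount lying flat, 54 mm diameter, 14 mm tall, loose; origin under its centre. Leave it alone.
- meter: black power-meter head, disc 80 mm diameter, 22 mm tall with a steel rod along its +x, loose; origin under the disc's centre. Leave it alone.
- driver: screwdriver lying on the bench along its own x, loose. Leave it alone.
Mind the look-alikes: they are no part of the job. What is shaped like the wheel but blue or green is not meant.

How it is judged:
By the outcome, as a careful person would: the job done as asked, in the order asked, and still so for the second after the job is handed in, with the robot touching nothing.
It also fails if it takes over 51 s, if anything falls off the work surface, if the arm or the gripper's body presses on something with over 40 N, if the wrist force passes 120 N, or if a joint passes its speed limit or range.

## Working session

There is one attempt and no reset: what is moved stays moved. The work goes in short steps, Python scripts to look and compute and a tool call to move; the robot and the scene stay as the last step left them, time stands still between calls to the robot, and variables do not carry over. Pictures are saved under pics/ and viewed, and the job is handed in when it is done.

Besides the shell and the picture viewer there is one more tool, called after ">>>" by a JSON object that holds its "fn" and its "kwargs", one argument or row to a line. jog_arm: Moves the arm, as the interface text tells. Its arguments: {"type":"object","properties":{"targets":{"type":"array","items":{"type":"array"}},"force":{"type":"number"}},"required":["targets"]}

```bash
mkdir -p pics; ls; cat > h.py <<'E'
import numpy as np, cv2
from rig import manip, get_image, camera_model, spot_in, silhouettes, spot_point
def save(n,p): cv2.imwrite('pics/'+n,cv2.cvtColor(p,cv2.COLOR_RGB2BGR))
def ray(cm,uv):
    K=np.array(cm['mtx'],float);d=np.array(cm['distortion'],float);T=np.array(cm['world_from_camera'])
    u=cv2.undistortPoints(np.array([[uv]],float),K,d)[0,0]
    r=T[:3,:3]@np.array([u[0],-u[1],-1]); return T[:3,3],r
def at_z(cm,uv,z):
    o,r=ray(cm,uv); return o+r*(z-o[2])/r[2]
def at_d(cm,uv,d):
    o,r=ray(cm,uv); return o+r*d
def proj(cm,P):
    K=np.array(cm['mtx'],float);d=np.array(cm['distortion'],float);T=np.array(cm['world_from_camera'])
    p=np.linalg.inv(T)@np.append(P,1); q=np.array([[[p[0],-p[1],-p[2]]]])
    return cv2.projectPoints(q,np.zeros(3),np.zeros(3),K,d)[0][0,0]
E
python3 - <<'E'
from h import *
print(manip.get_state())
for c in ['top','scene']:
    p,d=get_image(c); save(c+'0.png',p); np.save(c+'0d.npy',d); cm=camera_model(c)
    print(c,np.round(cm['world_from_camera'],3).tolist(),cm['mtx'])
    for n in ['wheel','drive','puck']:
        print(n,[(np.round(r['position'],1).tolist(),round(r['score'],2)) for r in spot_in(n,c)])
    for n in ['grip','slot','shaft_tip','mark']:
        print(n,[(np.round(r['position'],1).tolist(),round(r['score'],2)) for r in spot_point(n,c)])
E
```

```text
pics
{'clock': 0.0, 'qpos': array([-1.36599377e+00,  2.76582077e-01,  1.50611932e+00, -2.10952791e-07,
        1.36069266e+00, -1.20986765e-01]), 'qd': array([ 6.85494145e-05,  8.35351558e-04, -1.23179620e-03, -1.10861903e-04,
        1.23888472e-03, -2.60647289e-05]), 'effort': array([ 1.39246560e-03, -4.16762531e+01, -2.45804036e+01,  1.41793862e-04,
        1.12448234e-02,  1.73115751e-06]), 'position': array([ 0.18393428, -0.54427025,  0.24745255]), 'ee_rot': array([ 0.11464841, -0.11470193,  0.69838213, -0.69710947]), 'contact_force': array([0.41518067, 0.92595134, 1.59701891]), 'moment': array([ 0.05152701, -0.04012357, -0.01977691]), 'width': 0.08527009141712492}
top [[0.027, 0.996, -0.087, 0.476], [-1.0, 0.028, 0.003, 0.088], [0.005, 0.087, 0.996, 1.013], [0.0, 0.0, 0.0, 1.0]] [[444.08039026   0.         280.81150345]
 [  0.         444.08039026 209.38228996]
 [  0.           0.           1.        ]]
wheel [([214.8, 232.9], 0.9), ([218.0, 310.7], 0.79), ([136.0, 217.2], 0.74), ([311.2, 271.1], 0.58)]
drive [([404.9, 203.9], 0.57)]
puck [([406.6, 202.3], 0.47)]
grip [([214.0,
[... 279 characters left out ...]
.275, 0.389, 0.525], [0.001, 0.818, 0.576, 0.732], [0.0, 0.0, 0.0, 1.0]] [[496.34430746   0.         279.05835501]
 [  0.         496.34430746 204.65398984]
 [  0.           0.           1.        ]]
wheel [([412.1, 274.4], 0.8), ([282.6, 201.9], 0.79), ([345.7, 234.3], 0.76), ([367.6, 198.6], 0.67)]
drive [([174.1, 198.3], 0.6)]
puck [([216.0, 257.3], 0.65), ([342.1, 249.9], 0.61)]
grip [([344.7, 225.7], 0.96), ([281.0, 195.2], 0.89), ([369.2, 194.3], 0.82), ([413.7, 267.6], 0.8)]
slot [([374.5, 205.9], 0.83), ([344.7, 241.3], 0.81), ([271.6, 201.8], 0.77), ([404.0, 272.3], 0.57), ([216.8, 264.8], 0.51)]
shaft_tip [([175.9, 177.4], 0.63)]
mark [([157.6, 194.9], 0.88), ([300.9, 309.4], 0.5)]
```

View pics/top0.png

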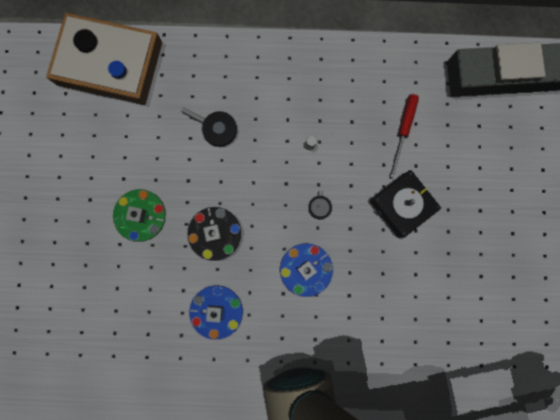

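View pics/scene0.png

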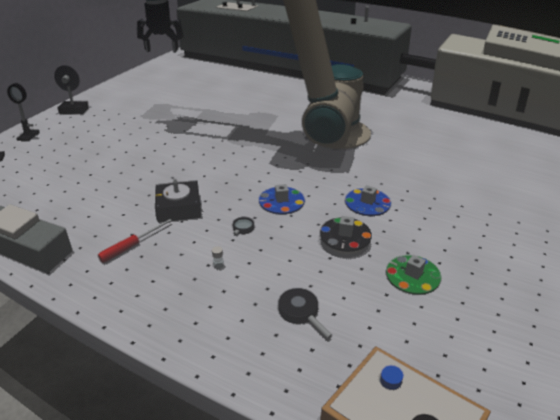

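Candidates for the wheel in the top view are black (214,233), green (139,215), blue (306,270) and blue (216,312). By the description it is the black one at (214,233), which stands raised on the puck. The drive is at (405,204). I'll check both in close crops.

```bash
python3 - <<'E'
from h import *
p=cv2.imread('pics/top0.png')
a=cv2.resize(p[195:270,175:255],None,fx=5,fy=5,interpolation=cv2.INTER_CUBIC)
b=cv2.resize(p[165:240,365:445],None,fx=5,fy=5,interpolation=cv2.INTER_CUBIC)
cv2.imwrite('pics/crop0.png',np.hstack([a,b]))
cm=camera_model('top'); d=np.load('top0d.npy')
for uv in [(211,233),(222,245),(408,204),(416,202),(410,196),(425,189)]:
    dd=d[uv[1],uv[0]]; print(uv,dd,np.round(at_d(cm,uv,dd),4))
E
```

```text
(211, 233) 0.9896679 [0.5055 0.239  0.022 ]
(222, 245) 0.9805798 [0.4795 0.2125 0.029 ]
(408, 204) 0.9524437 [ 0.578  -0.188   0.0669]
(416, 202) 0.9669506 [ 0.5844 -0.2096  0.053 ]
(410, 196) 0.96910095 [ 0.5973 -0.1967  0.0519]
(425, 189) 0.9756933 [ 0.6144 -0.2314  0.0469]
```

View pics/crop0.png

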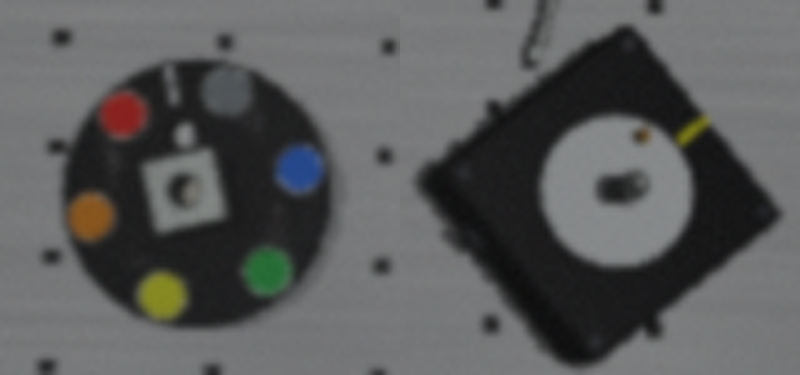

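```bash
python3 - <<'E'
from h import *
from scipy.spatial.transform import Rotation as R
cm=camera_model('top')
A=lambda x,y:(x/5+175-.4,y/5+195-.4); B=lambda x,y:((x-400)/5+365-.4,y/5+165-.4)
hub=[at_z(cm,A(*q),.062) for q in [(142,163),(213,148),(228,217),(157,233)]]
c=np.mean(hub,0); print('hub',c, [np.degrees(np.arctan2(*(hub[(i+1)%4]-hub[i])[[1,0]])) for i in range(4)],[np.linalg.norm(hub[(i+1)%4]-hub[i]) for i in range(4)])
disc=at_z(cm,A(196,193),.026);print('disc',disc)
for q in [(171,85),(185,134)]:
    v=at_z(cm,A(*q),.028)-c; print(v,np.degrees(np.arctan2(v[1],v[0])),np.hypot(*v[:2]))
f=at_z(cm,B(617,191),.052); print('flange',f)
pin=at_z(cm,B(642,134),.060); v=pin-f; print('pin',np.degrees(np.arctan2(v[1],v[0])),np.hypot(*v[:2]))
m=at_z(cm,B(693,131),.046); v=m-f; print('mark',np.degrees(np.arctan2(v[1],v[0])),np.hypot(*v[:2]))
print('tip',at_z(cm,(416.5,202.2),.088), at_z(cm,B(640,183),.088))
s=manip.get_state(); M=R.from_quat(np.roll(s['ee_rot'],-1)).as_matrix(); print(M.round(3))
w=camera_model('wrist'); print(np.round(w['world_from_camera'],3),w['mtx'])
E
```

```text
hub [0.50507829 0.2316202  0.062     ] [np.float64(-76.42963517584435), np.float64(-165.50596993426035), np.float64(104.31555715984675), np.float64(14.479672609584064)] [np.float64(0.031038352776677845), np.float64(0.030297989309556767), np.float64(0.03104216360383832), np.float64(0.03070164355929562)]
disc [0.50507726 0.23213362 0.026     ]
[ 0.0476334   0.01329069 -0.034     ] 15.59018845634697 0.04945284190407147
[ 0.02597866  0.00616391 -0.034     ] 13.347646601997564 0.026699897793328205
flange [ 0.58222442 -0.19234627  0.052     ]
pin -19.340778230621297 0.0257612148336796
mark -51.43336426246619 0.04524846380988295
tip [ 0.58002083 -0.19983392  0.088     ] [ 0.58190233 -0.19158313  0.088     ]
[[-0.947  0.     0.32 ]
 [-0.32  -0.    -0.947]
 [ 0.    -1.     0.   ]]
[[ 0.32   0.91   0.263  0.251]
 [-0.947  0.308  0.088 -0.523]
 [-0.001 -0.277  0.961  0.374]
 [ 0.     0.     0.     1.   ]] [[307.3342166    0.         284.20163072]
 [  0.         307.3342166  206.58161561]
 [  0.           0.           1.        ]]
```

The crop shows the black wheel on the puck, with its line at pixel (209,212) and slot at (212,222), giving a yaw of about 14°. On the drive I see the brass pin at (413,191), at about −19°, and the yellow mark at (423,191), at about −51°. The pin is therefore 0.56 rad counter-clockwise of the mark, which is in range. I'll go above the drive first for a wrist view.

>>> {"fn": "jog_arm", "kwargs": {
  "targets": [
    [0.0854,[0.04,0.0353,0],-0.008],
    [0.0854,[0.04,0.0353,0],-0.008],
    [0.0854,[0.04,0.0353,0],-0.008],
    [0.0854,[0.04,0.0353,0],-0.008],
    [0.0854,[0.04,0.0353,0],-0.008],
    [0.0854,[0.04,0.0353,0],-0.008],
    [0.0854,[0.04,0.0353,0],-0.008],
    [0.0854,[0.04,0.0353,0],-0.008],
    [0.0854,[0.039,0.0353,0],-0.008],
    [0.0854,[0.039,0.0343,0],-0.005]
  ]
}}

```text
clock: 2.05
position: [0.5833, -0.1915, 0.2485]
ee_rot: [-0.088, 0.088, -0.701, 0.702]
contact_force: [0.7, -1.4, -0.1]
width: 0.0851
```

>>> {"fn": "jog_arm", "kwargs": {
  "targets": [
    [0.0854,[0,0,0],0],
    [0.0854,[0,0,0],0]
  ]
}}

```text
clock: 2.3
position: [0.5817, -0.1928, 0.2481]
ee_rot: [-0.088, 0.088, -0.701, 0.702]
contact_force: [-0.5, -0.5, 1.5]
width: 0.0855
```

```bash
python3 - <<'E'
from h import *
s=manip.get_state();print(s['clock'],s['position'],s['qpos'],s['contact_force'])
cm=camera_model('wrist');p,d=get_image('wrist'); save('w1.png',p); np.savez('w1.npz',d=d,**{k:np.array(v) for k,v in cm.items()})
for n in ['shaft_tip','mark','seat']:
    print(n,[(np.round(r['position'],1).tolist(),round(r['score'],2)) for r in spot_point(n,'wrist')])
E
```

```text
2.3 [ 0.58168277 -0.1928366   0.24808284] [-4.33082351e-01  3.33547675e-01  1.42071825e+00 -9.30915605e-04
  1.38809640e+00  8.88326625e-01] [-0.46514716 -0.45232061  1.46101516]
shaft_tip [([284.3, 193.4], 0.86), ([130.1, 144.9], 0.16)]
mark []
seat []
```

View pics/w1.png

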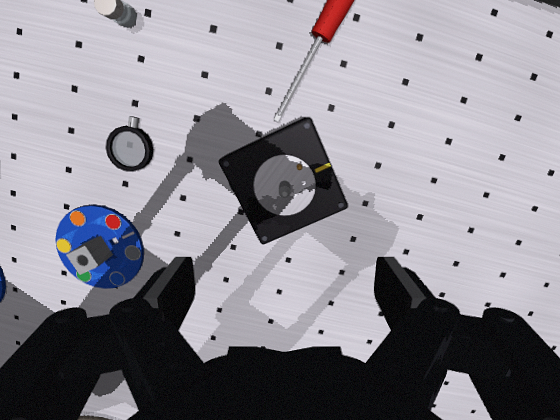

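```bash
cat >> h.py <<'E'
def ortho(cm,img,c,z,half=.06,n=600):
    # north-up plane view: col -> +x , row-> -y ; returns picture
    K=np.array(cm['mtx'],float);d=np.array(cm['distortion'],float);T=np.array(cm['world_from_camera'])
    g=np.linspace(-half,half,n); X,Y=np.meshgrid(c[0]+g,c[1]-g)
    P=np.stack([X.ravel(),Y.ravel(),np.full(X.size,z),np.ones(X.size)])
    q=np.linalg.inv(T)@P; q=np.stack([q[0],-q[1],-q[2]],1)
    uv=cv2.projectPoints(q,np.zeros(3),np.zeros(3),K,d)[0].reshape(n,n,2).astype(np.float32)
    return cv2.remap(img,uv[...,0],uv[...,1],cv2.INTER_CUBIC)
E
python3 - <<'E'
from h import *
z=np.load('w1.npz'); cm={k:z[k] for k in z.files}
p=cv2.imread('pics/w1.png')
o=ortho(cm,p,(.582,-.1925),.052,.05,500)
t=ortho(camera_model('top'),cv2.imread('pics/top0.png'),(.582,-.1925),.052,.05,500)
for q in (o,t):
    cv2.drawMarker(q,(250,250),(0,0,255),0,12); cv2.circle(q,(250,250),165,(0,255,0),1)
cv2.imwrite('pics/o1.png',np.hstack([o,t])[:, :1000][::1]); 
im=np.hstack([o,t]); cv2.imwrite('pics/o1.png',cv2.resize(im,(800,400)))
E
```

```text
(no output)
```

View pics/o1.png

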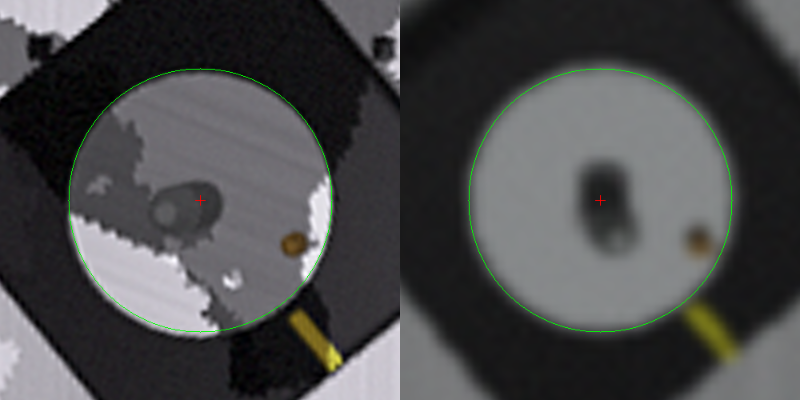

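```bash
python3 - <<'E'
from h import *
z=np.load('w1.npz'); cm={k:z[k] for k in z.files}
for nm,c in (('w1.png',cm),('top0.png',camera_model('top'))):
    p=cv2.imread('pics/'+nm)
    for h in (.056,.061):
        o=ortho(c,p,(.582,-.1925),h,.05,500)
        hs=cv2.cvtColor(o,cv2.COLOR_BGR2HSV); yy,xx=np.mgrid[:500,:500]; r=np.hypot(xx-249.5,yy-249.5)
        m=(r<155)&(r>80)&(hs[...,1]>90)&(hs[...,0]<30)
        x,y=xx[m].mean(),yy[m].mean(); print(nm,h,m.sum(),.582+(x-249.5)*.0002,-.1925-(y-249.5)*.0002)
    o=ortho(c,p,(.582,-.1925),.052,.05,500); hs=cv2.cvtColor(o,cv2.COLOR_BGR2HSV)
    g=cv2.GaussianBlur(o,(0,0),2).max(2).astype(float)
    # radial edge fit
    pts=[]
    for a in np.arange(0,360,3):
        rr=np.arange(145,185); X=249.5+rr*np.cos(np.radians(a)); Y=249.5-rr*np.sin(np.radians(a))
        v=cv2.remap(g.astype(np.float32),X.astype(np.float32)[None],Y.astype(np.float32)[None],1)[0]
        gr=np.gradient(v); i=gr.argmin()
        if gr[i]<-1.5: pts.append((X[i],Y[i]))
    pts=np.array(pts,np.float32)
    from scipy.optimize import least_squares
    s=least_squares(lambda q:np.hypot(pts[:,0]-q[0],pts[:,1]-q[1])-q[2],[249.5,249.5,165],loss='soft_l1').x
    print('flange',.582+(s[0]-249.5)*.0002,-.1925-(s[1]-249.5)*.0002,s[2]*.2,len(pts))
E
```

```text
w1.png 0.056 665 0.6060569924812029 -0.2032796992481203
w1.png 0.061 643 0.6067447900466563 -0.2028600311041991
flange 0.5820465952779396 -0.1935825571283147 33.00021391295885 120
top0.png 0.056 260 0.6065530769230769 -0.20253615384615384
top0.png 0.061 257 0.6058610894941634 -0.2010147859922179
flange 0.5822352797487623 -0.1921367816884115 33.16495202835034 120
```

Flange centre is about (0.582, −0.193) and the pin angle about −21.7°; both cameras agree to within 1°. Now to the wheel.

>>> {"fn": "jog_arm", "kwargs": {
  "targets": [
    [0.0854,[-0.008,0.045,0],0],
    [0.0854,[-0.008,0.045,0],0],
    [0.0854,[-0.008,0.045,0],0],
    [0.0854,[-0.008,0.045,0],0],
    [0.0854,[-0.008,0.045,-0.01],0],
    [0.0854,[-0.008,0.045,-0.01],0],
    [0.0854,[-0.008,0.045,-0.01],0],
    [0.0854,[-0.008,0.045,-0.01],0],
    [0.0854,[-0.008,0.045,-0.01],0],
    [0.0854,[-0.005,0.02,0],0]
  ]
}}

```text
clock: 3.75
position: [0.5041, 0.2331, 0.1978]
ee_rot: [-0.088, 0.089, -0.702, 0.702]
contact_force: [-0.2, -0.3, 0.1]
width: 0.085
```

>>> {"fn": "jog_arm", "kwargs": {
  "targets": [
    [0.0854,[0,0,0],0],
    [0.0854,[0,0,0],0]
  ]
}}

```text
clock: 4.0
position: [0.5057, 0.2308, 0.1988]
ee_rot: [-0.088, 0.087, -0.701, 0.702]
contact_force: [0.8, -0.1, 0.5]
width: 0.0855
```

```bash
python3 - <<'E'
from h import *
s=manip.get_state();print(s['clock'],s['position'],s['qpos'],s['contact_force'])
cm=camera_model('wrist');p,d=get_image('wrist'); save('w2.png',p); np.savez('w2.npz',d=d,**{k:np.array(v) for k,v in cm.items()})
q=cv2.cvtColor(p,cv2.COLOR_RGB2BGR)
o=ortho(cm,q,(.505,.232),.062,.065,520); t=ortho(cm,q,(.505,.232),.028,.065,520)
for k in (o,t): cv2.drawMarker(k,(260,260),(0,0,255),0,12)
cv2.circle(t,(260,260),240,(0,255,0),1)
r=cv2.boxPoints(((260,260),(120,120),-14.3)).astype(int); cv2.polylines(o,[r],True,(0,255,0),1)
cv2.imwrite('pics/o2.png',cv2.resize(np.hstack([o,t]),(800,400)))
E
```

```text
4.0 [0.50565237 0.23080108 0.19883135] [ 3.03805935e-01  2.79291329e-01  1.62725077e+00 -1.33052019e-03
  1.23429934e+00  1.62723546e+00] [ 0.81758911 -0.05033596  0.46314307]
```

View pics/o2.png

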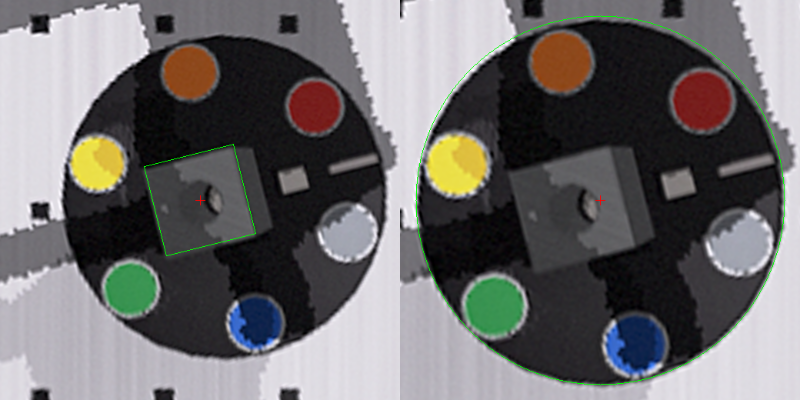

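View pics/w2.png

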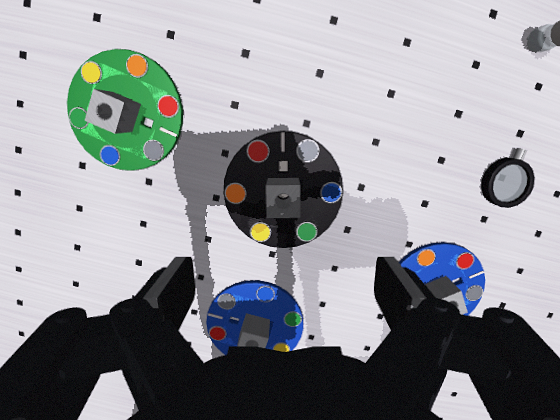

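The wrist view shows the black wheel, with the hub centred at pixel (283,197) and the line at (283,142), squarely between the fingers. It matches the estimate of (0.505, 0.232) and 14.2°. Descending to grip.

>>> {"fn": "jog_arm", "kwargs": {
  "targets": [
    [0.0854,[0,0,-0.04],0],
    [0.0854,[0,0,-0.04],0],
    [0.0854,[0,0,-0.035],0],
    [0.0854,[0,0,-0.02],0],
    [0.0854,[0,0,-0.011],0],
    [0.0854,[0,0,0],0]
  ],
  "force": 50
}}

```text
clock: 4.8
position: [0.5052, 0.2314, 0.0521]
ee_rot: [-0.087, 0.088, -0.702, 0.702]
contact_force: [0.1, 0.1, 0.1]
width: 0.0852
```

>>> {"fn": "jog_arm", "kwargs": {
  "targets": [
    [0.02,[0,0,0],0],
    [0.02,[0,0,0],0],
    [0.02,[0,0,0],0],
    [0.02,[0,0,0],0],
    [0.02,[0,0,0],0],
    [0.02,[0,0,0],0]
  ],
  "force": 60
}}

```text
clock: 5.55
position: [0.5056, 0.2323, 0.0532]
ee_rot: [-0.088, 0.087, -0.702, 0.702]
contact_force: [-0.6, -0.4, 5.4]
width: 0.0291
```

>>> {"fn": "jog_arm", "kwargs": {
  "targets": [
    [0.02,[0,0,0.005],0],
    [0.02,[0,0,0.015],0],
    [0.02,[0,0,0.03],0],
    [0.02,[0,0,0.04],0],
    [0.02,[0,0,0.04],0],
    [0.02,[0,0,0.02],0],
    [0.02,[0,0,0],0]
  ]
}}

```text
clock: 6.42
position: [0.5059, 0.2326, 0.2045]
ee_rot: [0.089, -0.086, 0.702, -0.701]
contact_force: [0.1, -0.0, -4.1]
width: 0.0289
```

```bash
python3 - <<'E'
from h import *
s=manip.get_state();print(s['clock'],s['position'],s['ee_rot'],s['contact_force'],s['moment'],s['width'])
cm=camera_model('wrist');p,d=get_image('wrist'); save('w3.png',p); np.savez('w3.npz',d=d,**{k:np.array(v) for k,v in cm.items()})
p,d=get_image('scene'); save('s3.png',p)
E
```

```text
6.425 [0.50588664 0.23257731 0.20449207] [ 0.08927218 -0.08625357  0.70191805 -0.70135715] [ 0.12665383 -0.01968636 -4.10816418] [ 0.01826547 -0.01754292  0.02946521] 0.028880244418828187
```

View pics/w3.png

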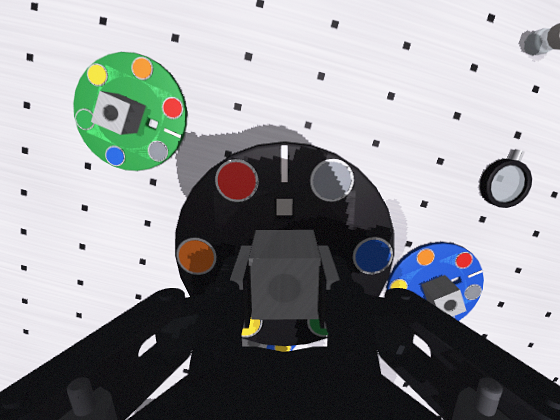

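View pics/s3.png

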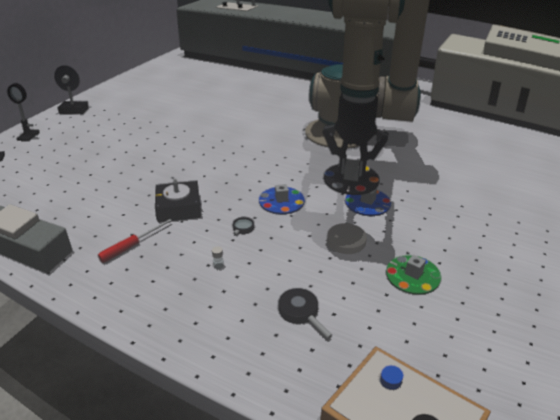

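The wheel hangs level in the fingers, with its slot at pixel (285,207) and line at (285,160). The puck is empty. Next I'll measure the wheel's pose in the hand.

```bash
python3 - <<'E'
from h import *
from scipy.spatial.transform import Rotation as R
z=np.load('w3.npz'); cm={k:z[k] for k in z.files}
p=cv2.imread('pics/w3.png'); zt=.202-.032+.008
o=ortho(cm,p,(.505,.232),zt,.065,520)
cv2.circle(o,(260,260),240,(0,255,0),1)
a=np.radians(14.2); cv2.line(o,(260,260),(int(260+240*np.cos(a)),int(260-240*np.sin(a))),(0,0,255),1)
cv2.imwrite('pics/o3.png',o)
d=z['d']; 
for uv in [(285,180),(237,180),(196,257),(373,255),(332,180),(285,245)]: print(uv,at_d(cm,uv,d[uv[1],uv[0]]).round(4))
s=manip.get_state(); M=R.from_quat(np.roll(s['ee_rot'],-1)).as_matrix(); print(M.round(4), np.degrees(np.arctan2(M[1,2],M[0,2])))
E
```

```text
(285, 180) [0.5453 0.2412 0.1801]
(237, 180) [0.5394 0.2644 0.1798]
(196, 257) [0.4931 0.2771 0.1806]
(373, 255) [0.5176 0.1855 0.1804]
(332, 180) [0.5512 0.2187 0.1808]
(285, 245) [0.5196 0.2347 0.1998]
[[-9.692e-01 -1.400e-03  2.463e-01]
 [-2.463e-01 -5.000e-04 -9.692e-01]
 [ 1.400e-03 -1.000e+00  1.000e-04]] -75.7441562469451
```

View pics/o3.png

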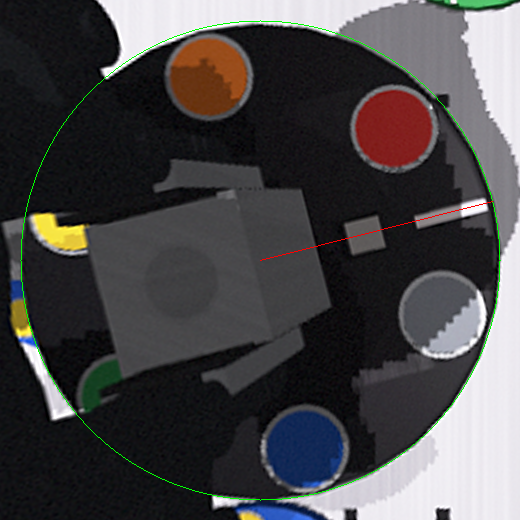

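>>> {"fn": "jog_arm", "kwargs": {
  "targets": [
    [0.02,[0.0077,-0.03,0],-0.05],
    [0.02,[0.0077,-0.045,0],-0.065],
    [0.02,[0.0077,-0.045,0],-0.065],
    [0.02,[0.0077,-0.045,0],-0.065],
    [0.02,[0.0077,-0.045,0],-0.065],
    [0.02,[0.0077,-0.045,0],-0.065],
    [0.02,[0.0077,-0.045,0],-0.065],
    [0.02,[0.0077,-0.045,0],-0.065],
    [0.02,[0.0077,-0.045,0],-0.065],
    [0.02,[0.0077,-0.035,0],-0.057]
  ]
}}

```text
clock: 7.78
position: [0.5812, -0.1944, 0.2002]
ee_rot: [-0.135, 0.133, 0.695, -0.694]
contact_force: [1.6, 0.1, -3.5]
width: 0.0288
```

>>> {"fn": "jog_arm", "kwargs": {
  "targets": [
    [0.02,[0,0,-0.03],0],
    [0.02,[0,0,-0.03],0],
    [0.02,[0,0,0],0],
    [0.02,[0,0,0],0]
  ]
}}

```text
clock: 8.28
position: [0.5823, -0.1928, 0.1423]
ee_rot: [0.133, -0.133, -0.694, 0.695]
contact_force: [0.7, -0.5, -2.8]
width: 0.0289
```

```bash
python3 - <<'E'
from h import *
from scipy.spatial.transform import Rotation as R
s=manip.get_state();print(s['clock'],s['position'],s['contact_force'],s['width'])
M=R.from_quat(np.roll(s['ee_rot'],-1)).as_matrix(); print(np.degrees(np.arctan2(M[1,2],M[0,2]))+90, s['qpos'])
cm=camera_model('wrist');p,d=get_image('wrist'); save('w4.png',p); np.savez('w4.npz',d=d,**{k:np.array(v) for k,v in cm.items()})
p,d=get_image('scene'); save('s4.png',cv2.resize(p[120:260,100:290],None,fx=4,fy=4,interpolation=2))
E
```

```text
8.275 [ 0.58225846 -0.19279093  0.14233178] [ 0.6989392  -0.53599684 -2.7948655 ] 0.028859605580756342
-21.66183002087608 [-4.33086294e-01  4.06090451e-01  1.58081375e+00 -1.02726457e-04
  1.15493912e+00  1.51582181e+00]
```

View pics/w4.png

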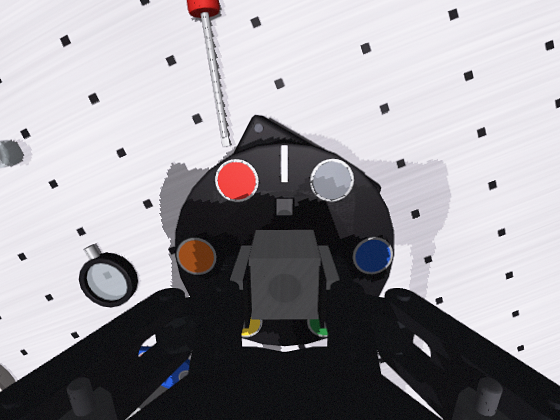

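View pics/s4.png

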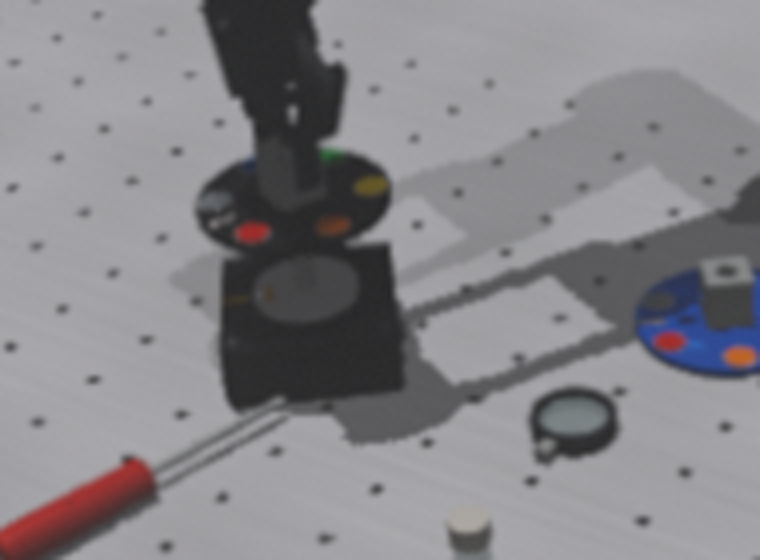

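>>> {"fn": "jog_arm", "kwargs": {
  "targets": [
    [0.02,[0,0,-0.01],0],
    [0.02,[0,0,-0.01],0],
    [0.02,[0,0,-0.004],0],
    [0.02,[0,0,-0.003],0],
    [0.02,[0,0,0],0]
  ]
}}

```text
clock: 9.0
position: [0.582, -0.1928, 0.1151]
ee_rot: [0.133, -0.133, -0.694, 0.695]
contact_force: [0.8, -0.3, -2.2]
width: 0.029
```

>>> {"fn": "jog_arm", "kwargs": {
  "targets": [
    [0.02,[0,0,-0.003],0],
    [0.02,[0,0,-0.003],0],
    [0.02,[0,0,-0.003],0],
    [0.02,[0,0,0],0]
  ]
}}

```text
clock: 9.5
position: [0.5819, -0.1927, 0.1059]
ee_rot: [-0.133, 0.133, 0.695, -0.694]
contact_force: [0.1, -0.0, -2.2]
width: 0.0289
```

The bore is over the shaft with no side force. Continuing down.

>>> {"fn": "jog_arm", "kwargs": {
  "targets": [
    [0.02,[0,0,-0.003],0],
    [0.02,[0,0,-0.003],0],
    [0.02,[0,0,-0.002],0],
    [0.02,[0,0,-0.001],0],
    [0.02,[0,0,0],0]
  ]
}}

```text
clock: 10.12
position: [0.582, -0.1927, 0.0973]
ee_rot: [0.133, -0.133, -0.694, 0.695]
contact_force: [0.4, 0.4, -4.0]
width: 0.029
```

>>> {"fn": "jog_arm", "kwargs": {
  "targets": [
    [0.02,[0,0,-0.001],0],
    [0.02,[0,0,-0.001],0],
    [0.02,[0,0,-0.001],0],
    [0.02,[0,0,0],0]
  ]
}}

```text
clock: 10.62
position: [0.5819, -0.1927, 0.0942]
ee_rot: [0.133, -0.133, -0.694, 0.695]
contact_force: [-0.0, -0.4, -3.2]
width: 0.0289
```

>>> {"fn": "jog_arm", "kwargs": {
  "targets": [
    [0.02,[0,0,-0.001],0],
    [0.02,[0,0,-0.001],0],
    [0.02,[0,0,0],0]
  ]
}}

```text
clock: 11.0
position: [0.582, -0.1927, 0.0922]
ee_rot: [0.133, -0.133, -0.694, 0.695]
contact_force: [-0.1, -0.4, -3.4]
width: 0.029
```

>>> {"fn": "jog_arm", "kwargs": {
  "targets": [
    [0.02,[0,0,-0.001],0],
    [0.02,[0,0,-0.001],0],
    [0.02,[0,0,0],0]
  ]
}}

```text
clock: 11.38
position: [0.5819, -0.1927, 0.0902]
ee_rot: [0.133, -0.133, -0.694, 0.695]
contact_force: [0.5, -0.5, -2.7]
width: 0.0292
```

>>> {"fn": "jog_arm", "kwargs": {
  "targets": [
    [0.02,[0,0,-0.001],0],
    [0.02,[0,0,-0.001],0],
    [0.02,[0,0,0],0]
  ]
}}

```text
clock: 11.75
position: [0.582, -0.1928, 0.0882]
ee_rot: [0.133, -0.133, -0.694, 0.695]
contact_force: [-0.5, 0.6, -3.4]
width: 0.029
```

>>> {"fn": "jog_arm", "kwargs": {
  "targets": [
    [0.02,[0,0,-0.001],0],
    [0.02,[0,0,-0.001],0],
    [0.02,[0,0,0],0]
  ]
}}

```text
clock: 12.12
position: [0.5819, -0.1927, 0.0862]
ee_rot: [0.133, -0.133, -0.694, 0.695]
contact_force: [0.3, 0.0, -2.7]
width: 0.0289
```

>>> {"fn": "jog_arm", "kwargs": {
  "targets": [
    [0.02,[0,0,-0.0007],0],
    [0.02,[0,0,0],0]
  ]
}}

```text
clock: 12.38
position: [0.582, -0.1928, 0.0856]
ee_rot: [0.133, -0.133, -0.694, 0.695]
contact_force: [-0.7, -0.1, -3.4]
width: 0.0289
```

>>> {"fn": "jog_arm", "kwargs": {
  "targets": [
    [0.02,[0,0,-0.0005],0],
    [0.02,[0,0,-0.0005],0],
    [0.02,[0,0,0],0]
  ]
}}

```text
clock: 12.75
position: [0.5821, -0.1928, 0.0852]
ee_rot: [0.133, -0.133, -0.694, 0.695]
contact_force: [-1.4, 0.8, 1.9]
width: 0.0288
```

>>> {"fn": "jog_arm", "kwargs": {
  "targets": [
    [0.02,[0,0,-0.0004],0],
    [0.02,[0,0,0],0]
  ]
}}

```text
clock: 13.0
position: [0.5821, -0.1928, 0.0851]
ee_rot: [0.133, -0.133, -0.694, 0.695]
contact_force: [-2.3, 1.1, 4.8]
width: 0.0291
```

>>> {"fn": "jog_arm", "kwargs": {
  "targets": [
    [0.02,[0,0,-0.0004],0],
    [0.02,[0,0,0],0]
  ]
}}

```text
clock: 13.25
position: [0.5821, -0.1928, 0.0851]
ee_rot: [0.133, -0.133, -0.694, 0.695]
contact_force: [-2.1, 1.9, 7.2]
width: 0.029
```

Contact came at TCP 0.085, which matches home (0.084–0.085) and is 8 mm below where it would stand on the pin. I'll check with the cameras before letting go.

```bash
python3 - <<'E'
from h import *
cm=camera_model('wrist');p,d=get_image('wrist'); save('w5.png',p)
for uv in [(285,180),(237,180),(196,257),(373,255),(332,180)]: print(uv,at_d(cm,uv,d[uv[1],uv[0]]).round(4))
# flange edge reference: bench points
for uv in [(120,60),(450,60),(480,200)]: print('bench',at_d(cm,uv,d[uv[1],uv[0]]).round(4))
p,d=get_image('scene'); save('s5.png',cv2.resize(p[120:260,100:290],None,fx=4,fy=4,interpolation=2))
E
```

```text
(285, 180) [ 0.6195 -0.2093  0.0603]
(237, 180) [ 0.6284 -0.187   0.0603]
(196, 257) [ 0.5981 -0.1492  0.0604]
(373, 255) [ 0.5639 -0.2383  0.0602]
(332, 180) [ 0.6108 -0.2311  0.0598]
bench [ 7.216e-01 -1.352e-01  7.000e-04]
bench [ 6.430e-01 -3.338e-01 -3.000e-04]
bench [ 5.426e-01 -3.320e-01 -1.000e-04]
```

View pics/s5.png

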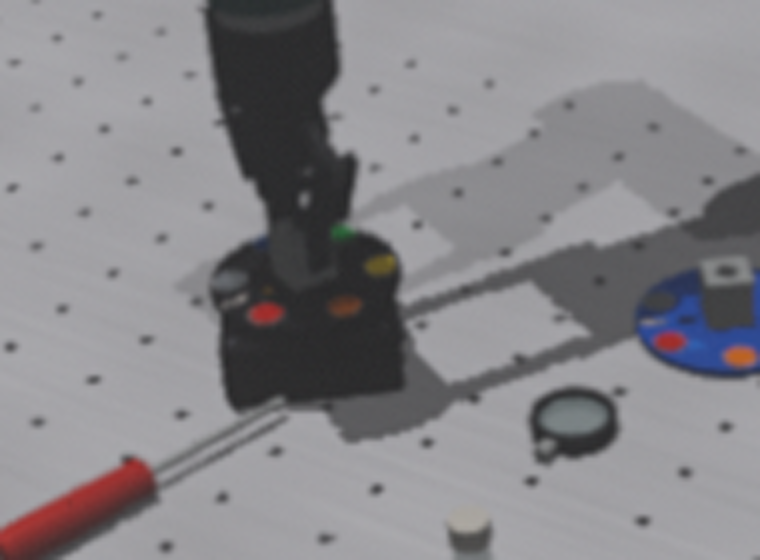

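The disc top reads 0.060 at all five points, so it sits flat and fully home. I'll unload, release and withdraw.

>>> {"fn": "jog_arm", "kwargs": {
  "targets": [
    [0.02,[0,0,0.0008],0],
    [0.02,[0,0,0],0],
    [0.045,[0,0,0],0],
    [0.045,[0,0,0],0],
    [0.0854,[0,0,0],0],
    [0.0854,[0,0,0],0],
    [0.0854,[0,0,0],0],
    [0.0854,[0,0,0],0]
  ],
  "force": 20
}}

```text
clock: 14.35
position: [0.5821, -0.1928, 0.0846]
ee_rot: [0.133, -0.133, -0.694, 0.695]
contact_force: [-0.1, -0.5, -0.7]
width: 0.0855
```

>>> {"fn": "jog_arm", "kwargs": {
  "targets": [
    [0.0854,[0,0,0.005],0],
    [0.0854,[0,0,0.015],0],
    [0.0854,[0,0,0.03],0],
    [0.0854,[0,0,0.04],0],
    [0.0854,[0,0,0.04],0],
    [0.0854,[0,0,0.03],0],
    [0.0854,[0,0,0],0],
    [0.0854,[0,0,0],0]
  ]
}}

```text
clock: 15.35
position: [0.5816, -0.1926, 0.2445]
ee_rot: [-0.133, 0.133, 0.695, -0.694]
contact_force: [-0.5, 0.2, 0.4]
width: 0.0853
```

```bash
python3 - <<'E'
from h import *
s=manip.get_state();print(s['clock'],s['position'],s['contact_force'],s['width'])
cm=camera_model('wrist');p,d=get_image('wrist'); save('w6.png',p)
v=np.array([np.cos(np.radians(-21.7)),np.sin(np.radians(-21.7))]);n=np.array([-v[1],v[0]])
for a,b in [(.053,.0),(.04,.03),(.04,-.03),(.02,.045),(.02,-.045),(-.04,.03)]:
    P=np.array([.582,-.193])+a*v+b*n; uv=proj(cm,[*P,.06]).round().astype(int)
    print(uv,at_d(cm,uv,d[uv[1],uv[0]]).round(4))
p,d=get_image('scene'); save('s6.png',p)
E
```

```text
15.35 [ 0.58157685 -0.19257033  0.24445225] [-0.47690803  0.21827734  0.39261305] 0.08528120449106928
[284 136] [ 0.6309 -0.213   0.0613]
[253 149] [ 0.6305 -0.1796  0.0611]
[314 149] [ 0.6081 -0.2361  0.0605]
[239 169] [ 0.6173 -0.1584  0.0605]
[328 169] [ 0.5837 -0.2425  0.0591]
[255 225] [ 0.5562 -0.1501  0.0617]
```

View pics/w6.png

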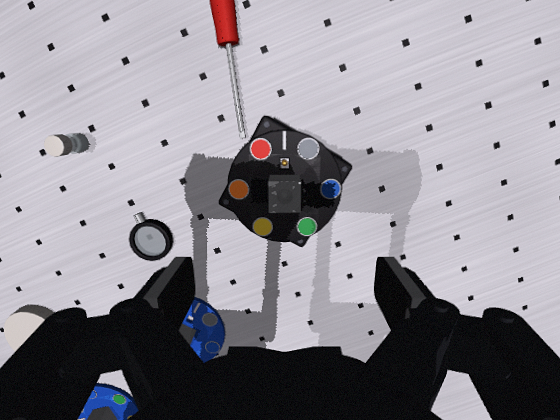

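View pics/s6.png

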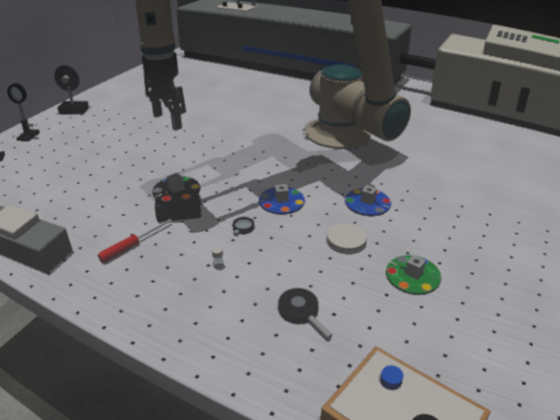

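The brass pin shows inside the slot at (284,163) in the wrist view. The wheel lies flat, the gripper is clear and the other things are where they were. Handing in.

```bash
python3 -c "
from rig import sign_off
print(sign_off())"
```

```text
the job is handed in; nothing more can be done
None
```

The black filter wheel is off its puck and sits home on the drive, and I have let go of it; the job was handed in at about 15.5 s.

- **Fitting:** I gripped the wheel by its square hub and turned it by eye to the pin's angle. That angle is about −21.7°, or 0.5 rad from the yellow line. The slot went straight over the pin, so I did not need to turn it under pressure to search.
- **Force:** The wheel touched the flange lightly. The highest reading at the end of any move was +7 N, about 10 N of press, well under the 3.5 kg limit. I did not see readings between those points.
- **Last checks:**
  - The wrist depth put the disc top at 0.060 m, the home height, all round before I let go. After release it read 0.059–0.062 m, the spread being camera noise.
  - The brass pin shows inside the slot.
  - The gripper is open and about 0.1 m clear.
  - The other things look unmoved in the scene picture.
- **Small disagreement:** The two cameras differed by about 1.5 mm on the flange centre. I used the mean, and the side force stayed near zero going down, about 3 N once it was seated.

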